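# Stand the bench mirror on its kickstand

## Task

The small oak-backed mirror lies face down on the goldsmith's bench. Unfold its brass kickstand fully, then raise the mirror by the brass ball at its top and stand it on the bench so that it leans back on the unfolded leg; never let go of it in the air. Leave the similar dark blue display board where it lies.

Things in the scene. Friction and masses are not known exactly. Their poses are not given: they have to be found in the camera images.
- mirror_ball (a point): Centre of the 18 mm brass ball atop the oak mirror, at first 28 mm above the bench. Axes: x bottom to top of mirror, y width, z out of the back (up at the start). Frame 130 (x) by 90 by 18 mm, 0.38 kg; ball centre 95 mm from its middle in x, 30 mm clear of its edge. The ball swivels freely about y, so pinched along y it lets the mirror swing. On its leg it leans back 20 degrees, ball 150 mm up.
- mirror_knob (a point): Centre of the 18 mm brass ball knob on the outside of the mirror's leg; pull it to open; it too swivels freely about y. Folded: 53 mm above the bench, 33 mm from the frame's middle towards the bottom edge, 30 mm off the leg's mid-plane. The leg under it is 22 mm wide, 8 thick, with a 50 mm wide foot bar 25 mm further on. Axes turn with the leg: x foot to hinge, y along the hinge, z outward.
- mirror_leg (a joint): Angle of the mirror's leg in rad: 0 folded on the back, 0.70 fully open at its stop; starts nearly folded. Hinge along the mirror's y, 35 mm from the frame's middle towards the top, 23 mm above the face: 60 mm short of the ball in x and 5 mm below it. From the hinge the knob is 68 mm along the leg and 30 mm off it. The free end rises as it opens; friction (0.05 N m) holds it where left.
- board: Bystander, not to be moved: a display board of the mirror's shape and size, also face down, but with a dark blue back and dark steel leg and balls. Origin at the middle of the frame's underside, x towards its ball, z up.
There are look-alikes about, which are no part of the job. Leave any green, pink or turquoise look-alike of the part that bears mirror_ball alone.

How it is judged:
By the outcome, as a careful person would: the job done as asked, in the order asked, and still so for the second after the job is handed in, with the robot touching nothing.
It also fails if it takes over 45 s, if anything falls off the work surface, if the arm or the gripper's body presses on something with over 40 N, if the wrist force passes 120 N, or if a joint passes its speed limit or range.

## Robot

A 7-joint arm with a two-finger parallel gripper is mounted at the origin on the work surface. World frame = base frame: x ahead of the robot, y to its left, z up, the work surface at z = 0. Lengths are in m, angles in rad, forces in N, time in s.
With the tool pointing down it reaches from about 0.4 to 0.75 m from the base axis. Payload 19.5 kg.
Tool frame: the origin (TCP) lies on the centre line of the jaws, within the pads' length; the fingertips stand 25 mm ahead of it and the grasp point (between the pads) lies 6 mm ahead of it (robot.tip_extent is the distance from the TCP to the fingertips, in m); z points along the fingers, x is the direction in which the jaws open and shut, and the axes are right-handed (so a half turn about z gives the same grasp; the last joint's range is limited). The gripper opens to 85 mm and grips with 20 to 120 N. Pads are 22 mm wide; open, the fingers measure 114 mm over their backs; the gripper's body (76 mm by 85 mm) begins 54 mm behind the grasp point. The pads swing forward as they close: fully open they stand 13 mm farther back than shut.
Start: joints at [-1.208, 0.707, -0.028, 1.485, 0.022, 0.951, -0.075], TCP at [0.226, 0.529, 0.256] pointing down, gripper open.
Joint ranges: [-2.71, 2.71], [-0.32, 2.16], [-1.57, 1.52], [0, 2.45], [-1.46, 4.6], [0, 2.02], [-2.83, 2.83]. Speed limits (rad/s): [1.89, 1.89, 2.57, 2.57, 3.01, 3.01, 3.01].

## Interface

Orientations are given as [roll, pitch, yaw] about the fixed x, y, z axes, in that order (R = Rz(yaw) Ry(pitch) Rx(roll)).
In Python, from bench import robot, jaws, status, get_image, order gives the robot as it stands. The module is installed in compiled form; this text tells all that it offers. Calls block until the motion is done:
- robot.movep(position, orientation): joint-space move of the TCP to a pose.
- robot.move_l(position, vel=0.15, rotation=None): straight line of the TCP; rotation=None keeps the orientation; vel is the mean speed in m/s.
- robot.move_j(angles): joint-space move.
- jaws.move_gripper(opening, grasp_force=None): opening from 0.0 (shut) to 1.0 (fully open); grasp_force is the grip in N (None keeps the last); returns when the fingers have stopped.
- robot.pause(seconds).
- robot.inverse_kinematics(position, orientation): joint angles nearest the present ones, or None.
- status.observe(): the state.
- get_image(name): name is "side" or "top" or "wrist"; returns a dict with "frame" (400x640x3 uint8, red, green, blue), "fx", "fy", "cx", "cy" (pixels), "extrinsics" (4x4, takes a point from world to camera coordinates); the wrist camera has in their place "tool_from_camera" (4x4, takes a point from camera to tool coordinates, whose origin is the TCP and whose axes are the tool frame's). Camera axes: x right, y down, z forward; pixel columns grow to the right and rows downward; lengths in m; the calibration is good to about 2 mm. A picture is of the moment at which its call begins: read the wrist's pose just before it. There is no depth.
A pose or a line that the arm cannot do raises robot.PlanningError and nothing moves.
- order.hand_in(): hands the job in, once; it reports no verdict.
The state is a dict: "t": time; "joint_positions": joint angles; "joint_velocities": joint speeds; "tau": joint torques, N m; "eef_pos": TCP position; "tool_rot": TCP orientation; "force": force on the tool from outside, world axes, zero at the start; "moment": the same for the moment, N m; "grip_width": opening from 0.0 (shut) to 1.0 (fully open).
Only numpy, scipy, OpenCV 4.12 (cv2) and the standard library are available. Lean on these libraries where they do the work, as an engineer would, in place of code of your own. Each camera call takes 0.05 s, during which the arm holds its last target.

## Working session

There is one attempt and no reset: what is moved stays moved. The work goes in short steps, each a Python script; the robot and the scene stay as the last script left them, time stands still between calls to the robot, and variables do not carry over. Pictures are saved under pics/ and viewed, and the job is handed in when it is done.

```bash
mkdir -p pics; ls
python3 - <<'E'
from bench import robot, jaws, status, get_image, order
import cv2, numpy as np
s=status.observe()
print({k:(np.round(v,3) if not isinstance(v,float) else v) for k,v in s.items()})
for n in ["side","top","wrist"]:
    d=get_image(n); cv2.imwrite(f"pics/{n}0.png",d["frame"][:,:,::-1])
    print(n,d["fx"],d["fy"],d["cx"],d["cy"]); print(np.round(d.get("extrinsics",d.get("tool_from_camera")),4))
print(robot.tip_extent)
E
```

```text
pics
{'t': 0.0, 'joint_positions': array([-1.208,  0.707, -0.028,  1.485,  0.022,  0.951, -0.075]), 'joint_velocities': array([ 0.   ,  0.001,  0.002, -0.002, -0.001, -0.001, -0.001]), 'tau': array([-0.0000e+00, -8.8320e+01,  1.2350e+00, -2.3617e+01,  1.7000e-02,
        7.0000e-03, -0.0000e+00]), 'eef_pos': array([0.226, 0.528, 0.256]), 'tool_rot': array([3.142e+00, 1.000e-03, 1.166e+00]), 'force': array([-0.764,  0.313, -0.957]), 'moment': array([0.075, 0.042, 0.007]), 'grip_width': 1.0003519349272363}
side 409.66460825767257 409.66460825767257 319.5300514711842 196.4930696248452
[[ 0.9538 -0.3004  0.0073 -0.4856]
 [-0.1796 -0.5894 -0.7877  0.1459]
 [ 0.2409  0.75   -0.6161  0.7931]
 [ 0.      0.      0.      1.    ]]
top 381.1174575907003 381.1174575907003 318.68825154450224 200.4494011227837
[[ 0.0126 -0.9999  0.0035 -0.0197]
 [-0.985  -0.013  -0.172   0.5018]
 [ 0.172  -0.0012 -0.9851  0.943 ]
 [ 0.      0.      0.      1.    ]]
wrist 327.5816114474951 327.5816114474951 316.8007317865042 195.55318308337533
[[ 1.000e+00  6.000e-04  1.000e-03 -1.600e-03]
 [-8.000e-04  9.603e-01  2.791e-01 -7.050e-02]
 [-8.000e-04 -2.791e-01  9.603e-01 -1.171e-01]
 [ 0.000e+00  0.000e+00  0.000e+00  1.000e+00]]
0.025
```

View pics/side0.png

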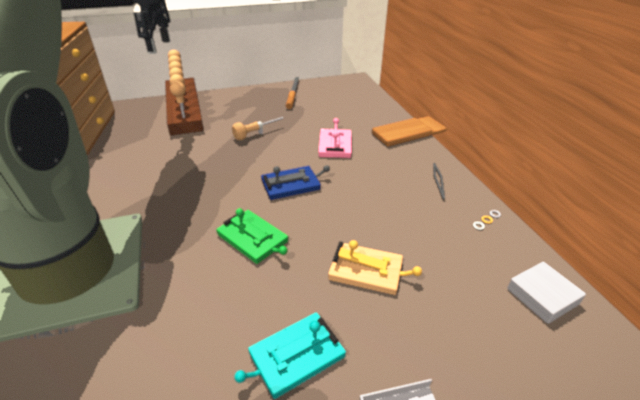

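View pics/top0.png

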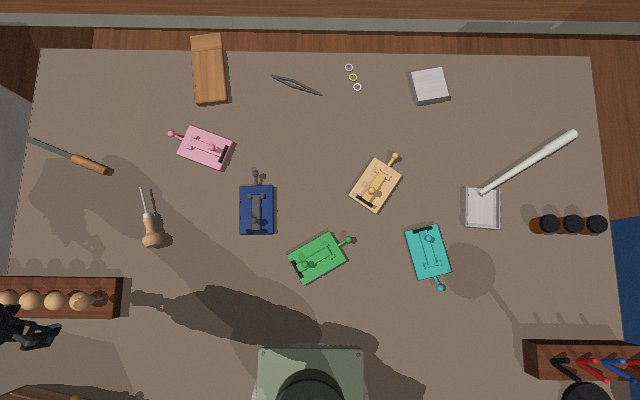

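View pics/wrist0.png

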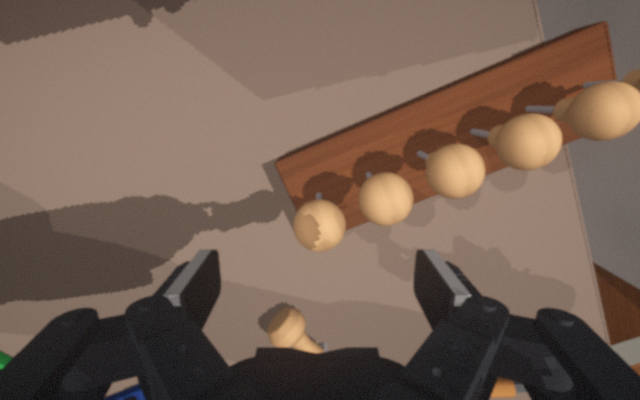

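Candidates in the top view are oak (376,186), blue (256,210), green (317,258), turquoise (428,252) and pink (205,147). Only the oak one has an oak back with a brass leg and balls. I'll confirm that in an enlarged crop and measure from there.

Run:
```python
import cv2, numpy as np
t=cv2.imread("pics/top0.png")[140:225,335:425]; s=cv2.imread("pics/side0.png")[230:300,320:430]
a=cv2.resize(t,None,fx=5,fy=5,interpolation=cv2.INTER_CUBIC); b=cv2.resize(s,None,fx=3,fy=3,interpolation=cv2.INTER_CUBIC)
H=max(a.shape[0],b.shape[0]); o=np.zeros((H,a.shape[1]+b.shape[1],3),np.uint8); o[:a.shape[0],:a.shape[1]]=a;o[:b.shape[0],a.shape[1]:]=b
cv2.imwrite("pics/crop0.png",o);print(o.shape)
```

```text
(425, 780, 3)
```

View pics/crop0.png

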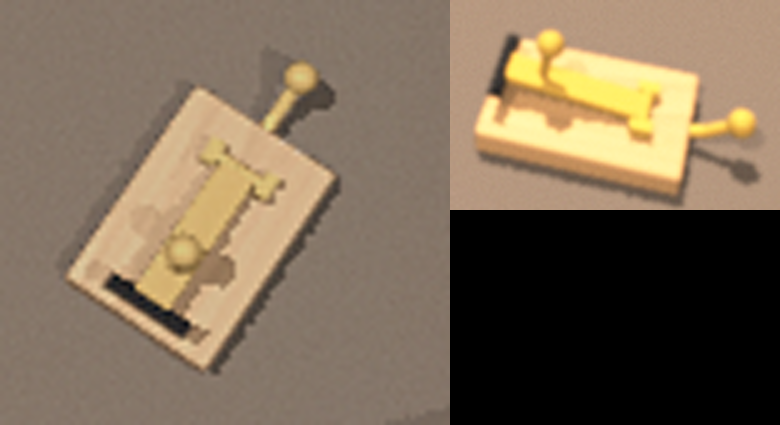

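The crop shows an oak back, a brass leg and knob, and a brass ball, so this is the mirror. The ball is at about top (394.6,155.0) and side (416.7,270.3). The knob is at top (371.2,190.0) and side (353.2,243.7).

```bash
cat > h.py <<'E'
from bench import robot, jaws, status, get_image, order
import cv2, numpy as np
from scipy.spatial.transform import Rotation as R
def cam(d,pose=None):
    K=np.array([[d["fx"],0,d["cx"]],[0,d["fy"],d["cy"]],[0,0,1]])
    if "extrinsics" in d: E=np.array(d["extrinsics"])
    else:
        p,r=pose; T=np.eye(4);T[:3,:3]=R.from_euler('xyz',r).as_matrix();T[:3,3]=p
        E=np.linalg.inv(T@np.array(d["tool_from_camera"]))
    return K,E
def onz(d,uv,z,pose=None):
    K,E=cam(d,pose); C=np.linalg.inv(E); ray=C[:3,:3]@np.linalg.inv(K)@[uv[0],uv[1],1]; o=C[:3,3]
    return o+ray*(z-o[2])/ray[2]
def tri(d1,u1,d2,u2):
    P=[K@E[:3] for K,E in (cam(d1),cam(d2))]
    X=cv2.triangulatePoints(P[0],P[1],np.array(u1,float).reshape(2,1),np.array(u2,float).reshape(2,1)).ravel()
    return X[:3]/X[3]
def proj(d,X,pose=None):
    K,E=cam(d,pose); p=K@(E[:3,:3]@np.array(X)+E[:3,3]); return p[:2]/p[2]
E
python3 - <<'E'
from h import *
t=get_image("top");s=get_image("side")
B=((394.6,155.0),(416.7,270.3));Kn=((371.2,190.),(353.2,243.7))
for n,(a,b),z in (("ball",B,.028),("knob",Kn,.053)):
    print(n,np.round(tri(t,a,s,b),4),np.round(onz(t,a,z),4),np.round(onz(s,b,z),4))
E
```

```text
ball [ 0.6316 -0.2158  0.0274] [ 0.6315 -0.2157  0.028 ] [ 0.6312 -0.2162  0.028 ]
knob [ 0.5283 -0.1471  0.0617] [ 0.5295 -0.1482  0.053 ] [ 0.5325 -0.1389  0.053 ]
```

Run:
```python
from h import *
t=get_image("top")
for n,uv in (("greenball",(349,240)),("turqball",(440,288)),("pinkball",(171,134))): print(n,np.round(onz(t,uv,.028),3))
for yaw in (.98,.98-np.pi):
  for p in ([.529,-.147,.2],[.55,-.16,.06],[.6316,-.2158,.03],[.6316,-.2158,.17],[.58,-.18,.15],[.5,-.12,.15]):
    q=robot.inverse_kinematics(p,[np.pi,0,yaw]); print(yaw,p,None if q is None else np.round(q,2))
```

```text
greenball [ 0.402 -0.093  0.028]
turqball [ 0.284 -0.323  0.028]
pinkball [0.682 0.389 0.028]
0.98 [0.529, -0.147, 0.2] [ 0.31  0.74 -0.19  1.65  0.19  0.76  1.01]
0.98 [0.55, -0.16, 0.06] [ 0.35  0.99 -0.24  1.66  0.41  0.54  0.84]
0.98 [0.6316, -0.2158, 0.03] [ 0.41  1.15 -0.31  1.27  0.41  0.79  0.96]
0.98 [0.6316, -0.2158, 0.17] [ 0.37  0.96 -0.23  1.2   0.22  1.01  1.1 ]
0.98 [0.58, -0.18, 0.15] [ 0.37  0.89 -0.25  1.48  0.27  0.81  1.  ]
0.98 [0.5, -0.12, 0.15] [ 0.29  0.78 -0.21  1.83  0.28  0.56  0.88]
-2.161592653589793 [0.529, -0.147, 0.2] [-0.25  0.99  1.08  1.67 -0.97  1.1  -1.04]
-2.161592653589793 [0.55, -0.16, 0.06] [-0.07  1.09  0.63  1.67 -0.93  0.71 -1.11]
-2.161592653589793 [0.6316, -0.2158, 0.03] [-0.03  1.3   0.85  1.28 -1.03  1.01 -1.17]
-2.161592653589793 [0.6316, -0.2158, 0.17] [-0.07  1.17  1.08  1.22 -1.    1.29 -1.2 ]
-2.161592653589793 [0.58, -0.18, 0.15] [-0.17  1.14  1.07  1.5  -1.05  1.16 -1.06]
-2.161592653589793 [0.5, -0.12, 0.15] [-0.24  0.95  0.85  1.84 -0.97  0.83 -1.03]
```

Run:
```python
from h import *
robot.movep([.54,-.155,.2],[np.pi,0,.98])
robot.pause(.2)
s=status.observe(); d=get_image("wrist"); cv2.imwrite("pics/w1.png",d["frame"][:,:,::-1])
print(s["t"],s["eef_pos"],s["tool_rot"],s["force"])
pose=(s["eef_pos"],s["tool_rot"])
print(proj(d,[.6316,-.2158,.028],pose),proj(d,[.5283,-.1471,.0617],pose))
```

```text
3.1667 [ 0.54010557 -0.15462984  0.20000825] [-3.14158404e+00 -5.78423977e-05  9.80595724e-01] [ 0.41910562 -0.23402731 -0.8874381 ]
[317.9891245  287.96330719] [317.94327108 173.93076096]
```

View pics/w1.png

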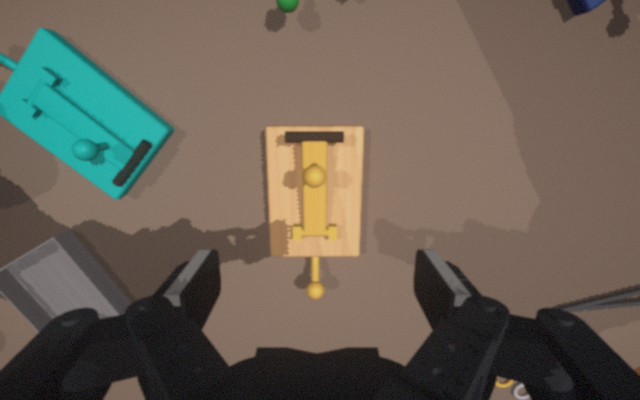

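The wrist view shows the oak mirror square to the tool, with the knob at (314.5,175.5) and the ball at (316,290). Both are within 3 px of the prediction.

Run:
```python
from h import *
d=get_image("wrist");s=status.observe();pose=(s["eef_pos"],s["tool_rot"])
b=onz(d,(316,290),.028,pose);k=onz(d,(314.5,175.5),.0617,pose);print(b,k,np.arctan2(*(b-k)[1::-1]))
f=d["frame"]; 
# refine colours blob centres
hsv=cv2.cvtColor(f,cv2.COLOR_RGB2HSV)
c=f[120:310,250:380]; cv2.imwrite("pics/w1c.png",cv2.resize(c,None,fx=4,fy=3,interpolation=cv2.INTER_CUBIC)[:,:,::-1])
```

```text
[ 0.63234147 -0.21895013  0.028     ] [ 0.52778836 -0.15027535  0.0617    ] -0.5811694292085603
```

View pics/w1c.png

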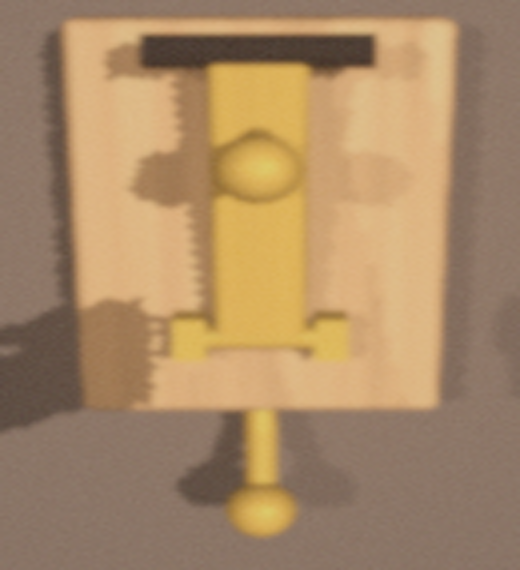

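```bash
cat >> h.py <<'E'
yaw=.986; O=[np.pi,0,yaw]; mx=np.array([np.cos(-.585),np.sin(-.585),0]); Z=np.array([0,0,1.])
def knob(th): return -mx*(.068*np.cos(th)-.030*np.sin(th))+Z*(.030*np.cos(th)+.068*np.sin(th))
E
python3 - <<'E'
from h import *
k=np.array([.528,-.149,.0])
robot.movep(list(k+[0,0,.12]),O)
robot.move_l(list(k+[0,0,.067]),vel=.1)
f0=status.observe()["force"]
print(jaws.move_gripper(0.0,25))
s=status.observe();print(s["t"],s["eef_pos"],s["grip_width"],f0,s["force"])
d=get_image("wrist");cv2.imwrite("pics/w2.png",d["frame"][:,:,::-1])
d=get_image("side");cv2.imwrite("pics/s2.png",cv2.resize(d["frame"][180:320,280:480,::-1],None,fx=3.5,fy=3.5,interpolation=cv2.INTER_CUBIC))
E
```

```text
False
5.0083 [ 0.52792745 -0.14899498  0.06701337] 0.18870248076501303 [0.45810133 0.14998413 0.32438944] [-0.51430922 -0.20929802  1.00279959]
```

View pics/w2.png

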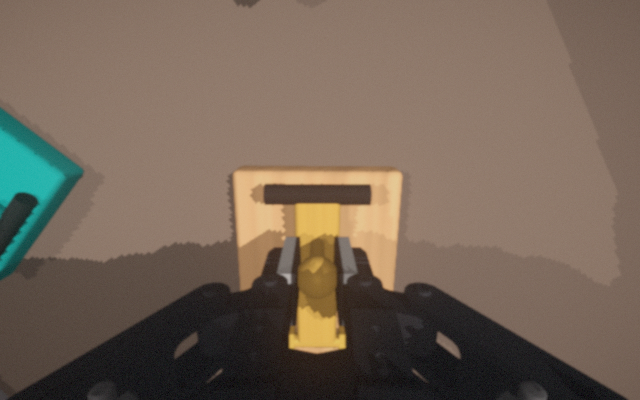

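View pics/s2.png

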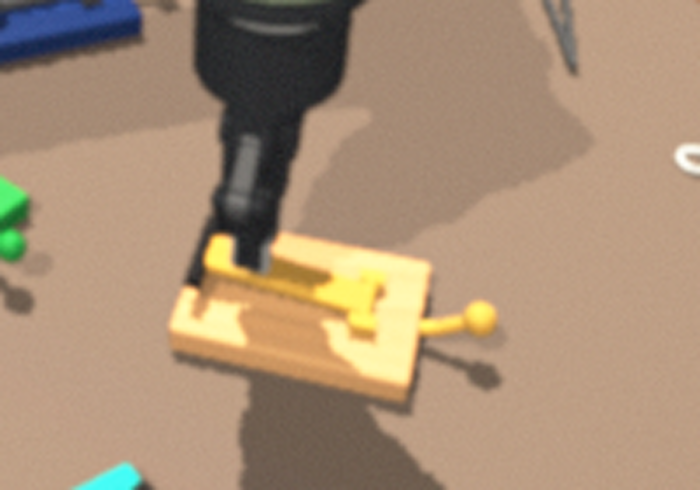

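The knob sits between the pads at wrist (317,277), so I'll pull it along its arc.

Run:
```python
from h import *
p0=status.observe()["eef_pos"]; t0=.14
for th in (.28,.42,.56,.66,.70,.73):
    p=p0+knob(th)-knob(t0)
    robot.move_l(list(p),vel=.06 if th<.6 else .04)
    s=status.observe();print(th,round(s["t"],2),np.round(s["eef_pos"]-p,4),np.round(s["force"],2),round(s["grip_width"],3))
d=get_image("wrist");cv2.imwrite("pics/w3.png",d["frame"][:,:,::-1])
d=get_image("side");cv2.imwrite("pics/s3.png",cv2.resize(d["frame"][180:320,280:480,::-1],None,fx=3.5,fy=3.5,interpolation=cv2.INTER_CUBIC))
```

```text
0.28 5.43 [ 0.     -0.0001  0.0001] [0.55 0.   0.87] 0.187
0.42 5.76 [-0.0001  0.     -0.    ] [-2.01  0.3   1.88] 0.191
0.56 6.08 [ 0.     -0.0001  0.0001] [-3.38  1.54  5.44] 0.186
0.66 6.42 [ 0.     -0.0001  0.0002] [-4.21  2.06  8.33] 0.187
0.7 6.67 [ 0.     -0.0001  0.0002] [-3.61  0.84  9.37] 0.186
0.73 6.92 [ 0.0001 -0.0001 -0.    ] [-0.08 -0.11  2.66] 0.184
```

View pics/w3.png

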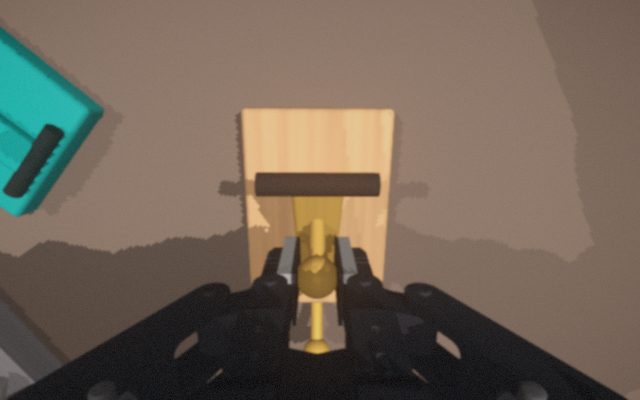

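View pics/s3.png

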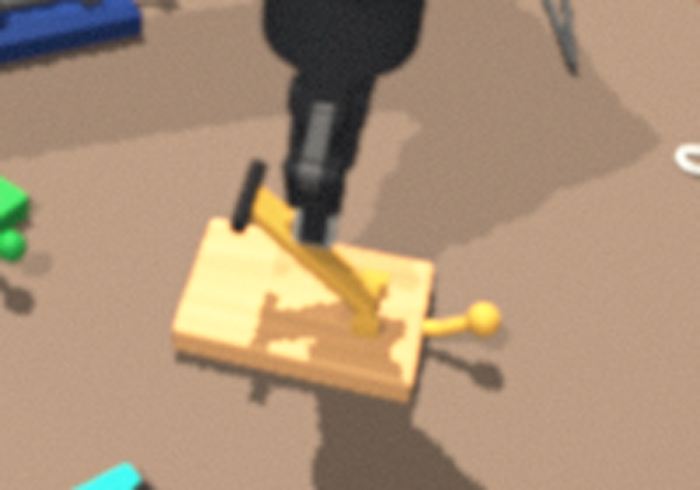

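Run:
```python
from h import *
p0=status.observe()["eef_pos"]
w0=None
for i in range(1,6):
    p=p0+.0015*i*(.89*mx+.44*Z)
    robot.move_l(list(p),vel=.03); robot.pause(.1)
    f=np.mean([status.observe()["force"] for _ in range(3)],axis=0)
    print(i,np.round(status.observe()["t"],2),"along mx",round(f@mx,2),"z",round(f[2],2))
d=get_image("wrist");cv2.imwrite("pics/w4.png",d["frame"][:,:,::-1])
d=get_image("side");cv2.imwrite("pics/s4.png",cv2.resize(d["frame"][180:320,280:480,::-1],None,fx=3.5,fy=3.5,interpolation=cv2.INTER_CUBIC))
```

```text
1 7.37 along mx -0.19 z -3.52
2 7.72 along mx -0.83 z -3.74
3 8.07 along mx -0.79 z -4.24
4 8.42 along mx -0.24 z -4.07
5 8.77 along mx 0.31 z -4.26
```

View pics/s4.png

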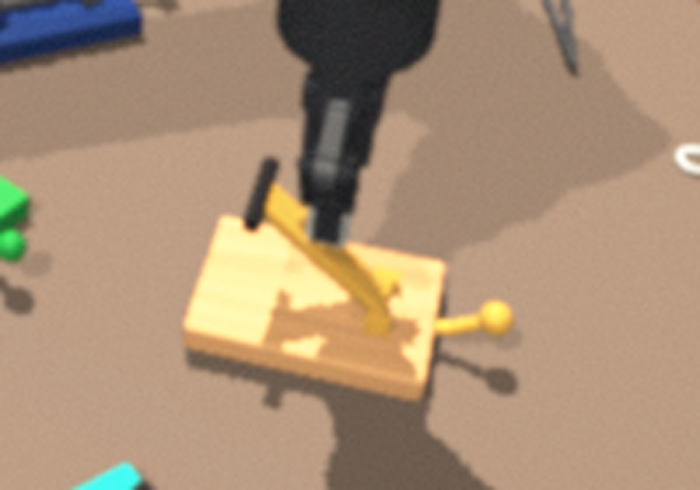

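View pics/w4.png

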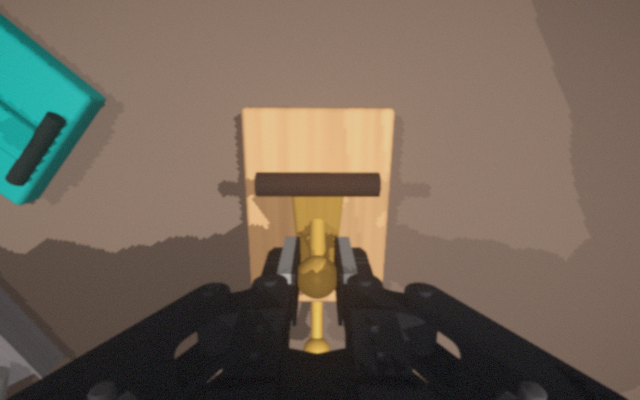

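At the stop, the gripper reads about -4 N, which is the mirror's whole weight. I'll lower it gently until it rests on the bench, then release the knob.

Run:
```python
from h import *
p0=status.observe()["eef_pos"]
for i in range(1,10):
    robot.move_l(list(p0-.0006*i*Z),vel=.03); robot.pause(.05)
    f=np.mean([status.observe()["force"] for _ in range(3)],axis=0)
    print(i,np.round(status.observe()["t"],2),"along mx",round(f@mx,2),"z",round(f[2],2))
    if f[2]>-1.6: break
jaws.move_gripper(1.0)
p=status.observe()["eef_pos"]
robot.move_l(list(p+[0,0,.06]),vel=.15)
robot.move_l(list(p+[0,0,.09]-.03*mx),vel=.15)
s=status.observe();d=get_image("wrist");cv2.imwrite("pics/w5.png",d["frame"][:,:,::-1]);print(s["t"],s["eef_pos"],s["tool_rot"],s["force"])
d=get_image("side");cv2.imwrite("pics/s5f.png",d["frame"][:,:,::-1]);cv2.imwrite("pics/s5.png",cv2.resize(d["frame"][200:310,320:450,::-1],None,fx=5,fy=5,interpolation=cv2.INTER_CUBIC))
d=get_image("top");cv2.imwrite("pics/t5.png",cv2.resize(d["frame"][130:230,330:430,::-1],None,fx=5,fy=5,interpolation=cv2.INTER_CUBIC))
```

```text
1 9.17 along mx 0.46 z -3.98
2 9.47 along mx 0.64 z -3.72
3 9.77 along mx 0.48 z -4.84
4 10.07 along mx -0.1 z -4.22
5 10.37 along mx 0.1 z -3.62
6 10.67 along mx -2.83 z 5.33
12.325 [ 0.53588702 -0.15432505  0.18460995] [3.14156660e+00 2.22162192e-04 9.86060029e-01] [ 0.26798246 -1.30783714 -0.10190128]
```

View pics/w5.png

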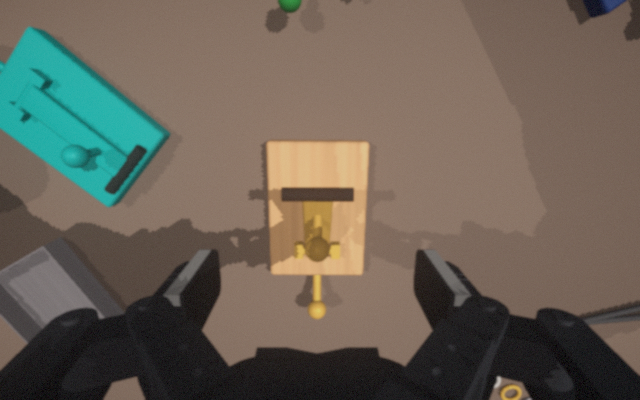

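View pics/s5.png

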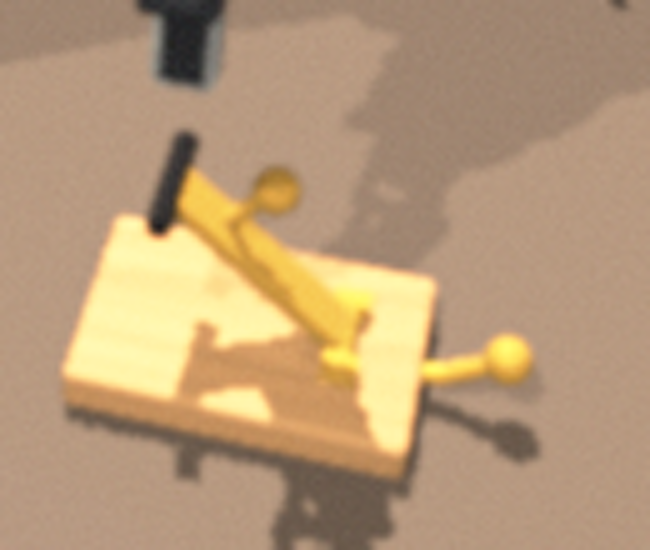

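View pics/t5.png

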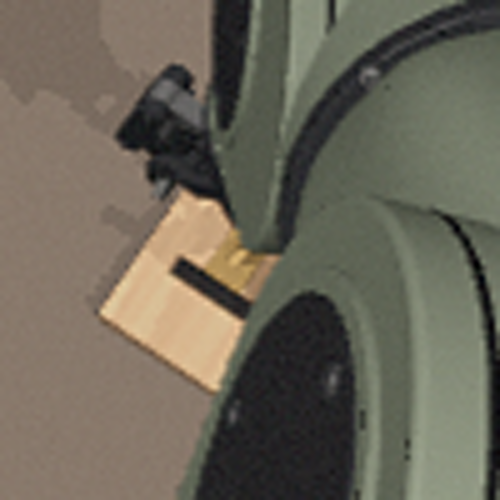

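```bash
cat >> h.py <<'E'
def triw(pose,uw,ds,us,dw):
    P=[K@E[:3] for K,E in (cam(dw,pose),cam(ds))]
    X=cv2.triangulatePoints(P[0],P[1],np.array(uw,float).reshape(2,1),np.array(us,float).reshape(2,1)).ravel()
    return X[:3]/X[3]
E
python3 - <<'E'
from h import *
s=status.observe();w=get_image("wrist");sd=get_image("side");pose=(s["eef_pos"],s["tool_rot"])
k=triw(pose,(317.5,249),sd,(375.0,237.4),w);b=triw(pose,(317,311),sd,(421.2,271.4),w)
print("knob",k,"ball",b, onz(w,(317,311),.028,pose),onz(sd,(421.2,271.4),.028))
b=(onz(w,(317,311),.028,pose)+onz(sd,(421.2,271.4),.028))/2
print("yaw",np.arctan2(*(b-k)[1::-1]),np.hypot(*(b-k)[:2]))
from scipy.optimize import minimize_scalar
for th in (.6,.65,.7):
    X=b-.060*mx-.005*Z+knob(th); print(th,X,proj(sd,X),proj(w,X,pose))
E
```

```text
knob [ 0.55991615 -0.17132947  0.09160746] ball [ 0.63689385 -0.2230904   0.03095239] [ 0.63966302 -0.22437214  0.028     ] [ 0.63793203 -0.22113329  0.028     ]
yaw -0.5777139430662539 0.09416274158687986
0.6 [ 0.556107   -0.16798362  0.08615576] [372.07701881 238.77284903] [318.44232254 239.17991155]
0.65 [ 0.55877942 -0.16975366  0.08803519] [373.90563676 238.37370391] [318.44677727 244.43521846]
0.7 [ 0.56152681 -0.17157336  0.08975207] [375.78409625 238.0472347 ] [318.44976783 249.74795426]
```

The leg comes out at about 0.69–0.70 rad: the measured knob matches the prediction at 0.70 to within about 1 px. Next I'll grip the ball.

Run:
```python
from h import *
b=np.array([.6388,-.2228,0])
robot.movep(list(b+[0,0,.13]),O)
robot.move_l(list(b+[0,0,.033]),vel=.12)
robot.pause(.1); f0=np.mean([status.observe()["force"] for _ in range(3)],axis=0)
jaws.move_gripper(0.0,30)
s=status.observe();print(s["t"],s["eef_pos"],s["grip_width"],f0,s["force"])
d=get_image("wrist");cv2.imwrite("pics/w6.png",d["frame"][:,:,::-1])
d=get_image("side");cv2.imwrite("pics/s6.png",cv2.resize(d["frame"][180:320,330:490,::-1],None,fx=4,fy=4,interpolation=cv2.INTER_CUBIC))
```

```text
14.8833 [ 0.63878604 -0.22283514  0.03308196] 0.18459645581802128 [ 0.30968318 -0.03478317  0.55601814] [-0.97575956 -0.29790131  3.29462578]
```

View pics/w6.png

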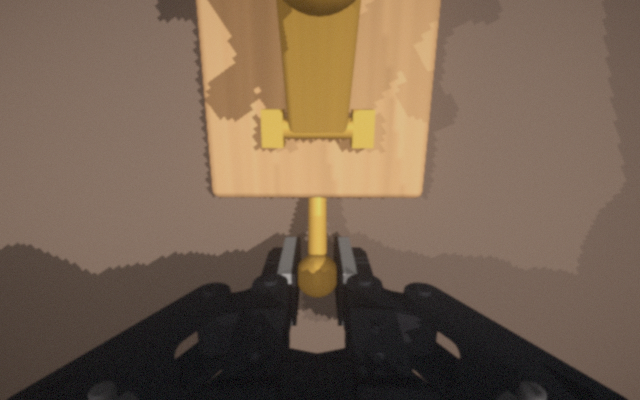

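View pics/s6.png

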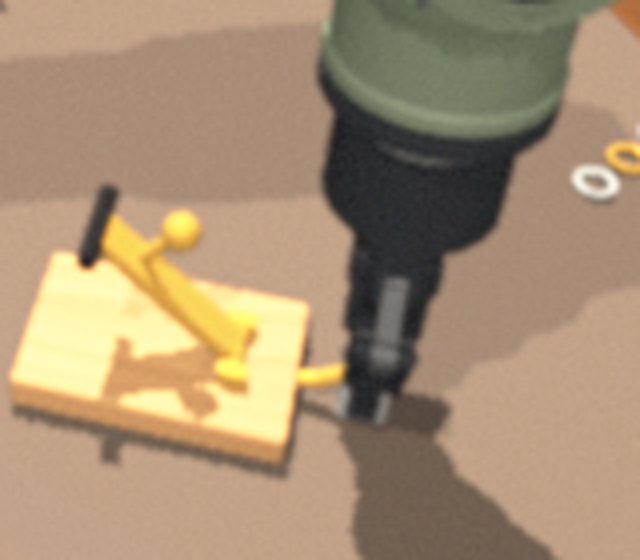

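Run:
```python
from h import *
p0=status.observe()["eef_pos"]
def F(): return np.mean([status.observe()["force"] for _ in range(3)],axis=0)
for z,v in ((.06,.06),(.12,.1),(.15,.08),(.158,.04),(.164,.03),(.168,.03)):
    robot.move_l([p0[0],p0[1],z+.005],vel=v)
    f=F();print(z,round(status.observe()["t"],2),"mx",round(f@mx,2),"f",np.round(f,2),round(status.observe()["grip_width"],3))
robot.pause(.2);f=F();print(np.round(f,2))
d=get_image("wrist");cv2.imwrite("pics/w7.png",d["frame"][:,:,::-1])
d=get_image("side");cv2.imwrite("pics/s7.png",cv2.resize(d["frame"][150:310,330:490,::-1],None,fx=3.6,fy=3.6,interpolation=cv2.INTER_CUBIC))
d=get_image("top");cv2.imwrite("pics/t7.png",cv2.resize(d["frame"][130:250,300:450,::-1],None,fx=4,fy=4,interpolation=cv2.INTER_CUBIC))
```

```text
0.06 15.67 mx 1.21 f [ 1.35 -0.15 -0.87] 0.181
0.12 16.42 mx 3.31 f [ 2.45 -2.29  2.77] 0.184
0.15 16.94 mx 6.23 f [ 5.46 -3.04 14.08] 0.185
0.158 17.29 mx 2.25 f [ 2.02 -1.02  7.87] 0.184
0.164 17.64 mx 1.91 f [ 1.33 -1.45 -3.45] 0.183
0.168 17.93 mx -1.48 f [-1.76  0.02 -3.51] 0.185
[-0.39  0.45 -5.21]
```

View pics/w7.png

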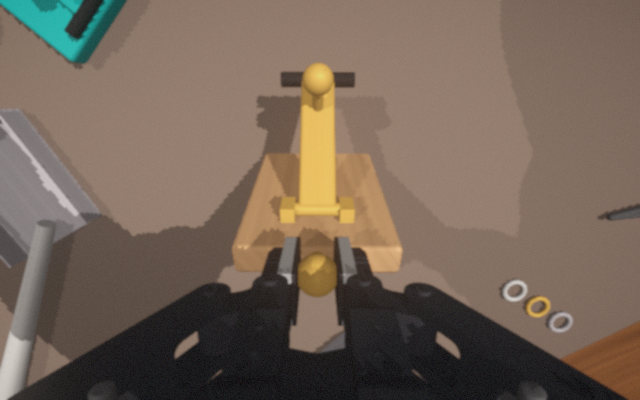

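View pics/s7.png

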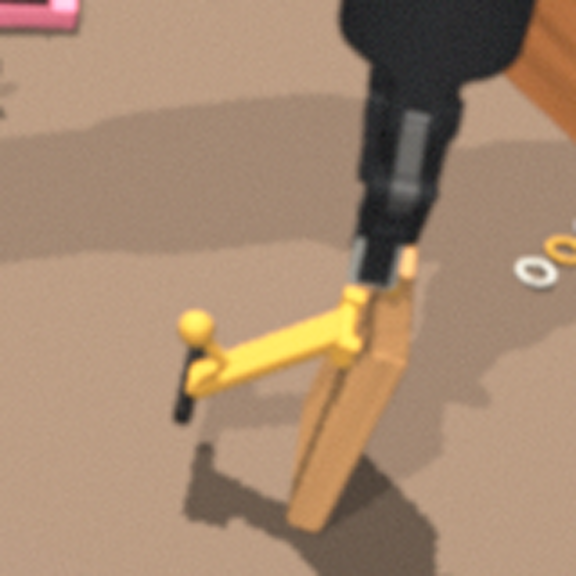

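Run:
```python
from h import *
s=status.observe();d=get_image("side")
cv2.imwrite("pics/s8.png",cv2.resize(d["frame"][205:310,370:470,::-1],None,fx=5.5,fy=5.5,interpolation=cv2.INTER_CUBIC))
b=s["eef_pos"]-.005*Z;print(s["t"],b,np.round(s["force"],2))
for uv in ((418.6,297),(410.3,294.2)):
  for z in (0,.003,.006):
    X=onz(d,uv,z);v=X-b;print(uv,z,np.round(X,4),"mx",round(v@mx,4),"my",round(-v[0]*mx[1]+v[1]*mx[0],4))
```

```text
18.275 [ 0.63879775 -0.22285197  0.16794375] [ 0.39  0.16 -4.7 ]
(418.6, 297) 0 [ 0.6196 -0.2542  0.    ] mx 0.0013 my -0.0367
(418.6, 297) 0.003 [ 0.6181 -0.2561  0.003 ] mx 0.0011 my -0.0392
(418.6, 297) 0.006 [ 0.6165 -0.2581  0.006 ] mx 0.0009 my -0.0417
(410.3, 294.2) 0 [ 0.608  -0.2439  0.    ] mx -0.014 my -0.0345
(410.3, 294.2) 0.003 [ 0.6065 -0.2459  0.003 ] mx -0.0142 my -0.0371
(410.3, 294.2) 0.006 [ 0.605  -0.2479  0.006 ] mx -0.0143 my -0.0396
```

View pics/s8.png

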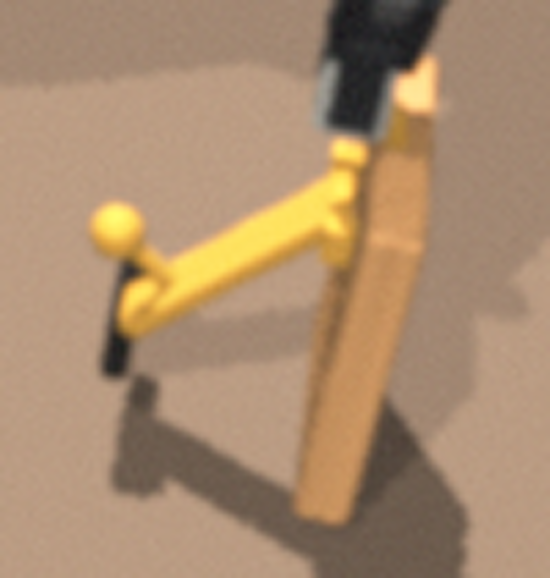

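The bottom edge hangs right under the ball, at about 80°. I'll lower to contact, then tip it back over the bottom edge with force feedback.

```bash
cat >> h.py <<'E'
def F(n=4):
    fs=[]
    for _ in range(n): fs.append(status.observe()["force"]); robot.pause(.01)
    return np.mean(fs,axis=0)
E
python3 - <<'E'
from h import *
p0=status.observe()["eef_pos"];h=p0[2]
f=F();print(np.round(f,2));base=f[2]
while h>p0[2]-.009:
    h-=.001; robot.move_l([p0[0],p0[1],h],vel=.03); f=F(3)
    print(round(h-.005,4),round(f@mx,2),round(f[2],2))
    if f[2]>-2: break
print(status.observe()["t"])
for i in range(1,5):
    s=.003*i; hh=h-s*s/.325
    robot.move_l(list(np.array([p0[0],p0[1],hh])-s*mx),vel=.03); f=F(3)
    print(i,s,round(hh-.005,4),"mx",round(f@mx,2),"z",round(f[2],2))
print(status.observe()["t"])
d=get_image("side");cv2.imwrite("pics/s9.png",cv2.resize(d["frame"][205:310,370:470,::-1],None,fx=5.5,fy=5.5,interpolation=cv2.INTER_CUBIC))
E
```

```text
[ 0.41  0.16 -3.87]
0.167 -0.19 -4.1
0.166 0.14 -3.37
0.165 -0.15 -3.88
0.164 -0.05 -3.8
0.163 0.16 -3.51
0.162 0.27 -3.15
0.161 -0.66 5.82
20.2833
1 0.003 0.161 mx -0.71 z 5.49
2 0.006 0.1609 mx -0.95 z 5.6
3 0.009000000000000001 0.1607 mx -1.17 z 3.6
4 0.012 0.1605 mx -0.21 z -0.66
21.3833
```

View pics/s9.png

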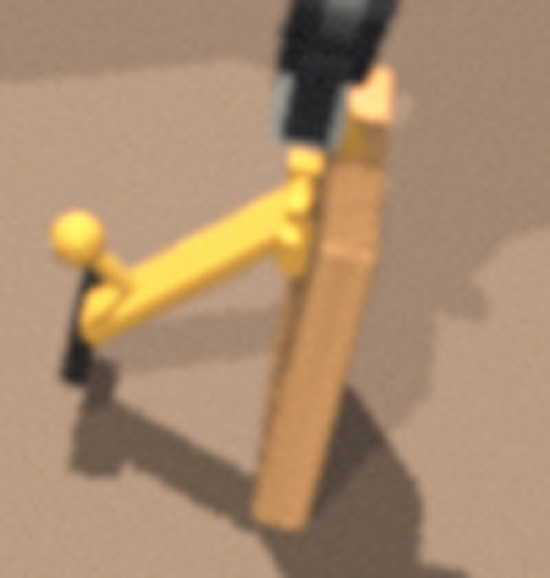

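```bash
cat >> h.py <<'E'
def mpt(x,z,al,b): # point in mirror coords (x from middle, z above face), ball at (.095,.028); alpha raise angle
    dx=x-.095;dz=z-.028
    return b+mx*(dx*np.cos(al)-dz*np.sin(al))+Z*(dx*np.sin(al)+dz*np.cos(al))
E
python3 - <<'E'
from h import *
s=status.observe();d=get_image("wrist");pose=(s["eef_pos"],s["tool_rot"]);b=s["eef_pos"]-.005*Z
cv2.imwrite("pics/w9.png",d["frame"][:,:,::-1]);print(s["t"],np.round(F(),2))
kx=.035-(.068*np.cos(.7)-.03*np.sin(.7));kz=.023+(.03*np.cos(.7)+.068*np.sin(.7))
print("ball",proj(d,b,pose))
for a in (70,75,80,85,90,95,100,105,110):
    al=np.radians(a);print(a,"knob",np.round(proj(d,mpt(kx,kz,al,b),pose),1),"hinge",np.round(proj(d,mpt(.035,.023,al,b),pose),1),"topback",np.round(proj(d,mpt(.065,.018,al,b),pose),1),"bottomface z",round(mpt(-.065,0,al,b)[2],4))
E
```

```text
21.4333 [-0.35  0.37 -1.59]
ball [320.01164121 275.53053963]
70 knob [319.4  62.5] hinge [319.1 199.1] topback [319.4 242.2] bottomface z 0.0004
75 knob [319.2  75.7] hinge [319.  206.9] topback [319.4 247.2] bottomface z -0.0014
80 knob [319.1  88.7] hinge [319. 215.] topback [319.4 252.3] bottomface z -0.0021
85 knob [319.  101.6] hinge [319.  223.2] topback [319.3 257.6] bottomface z -0.0015
90 knob [318.9 114.4] hinge [319.  231.5] topback [319.3 262.9] bottomface z 0.0004
95 knob [318.8 127. ] hinge [318.9 240. ] topback [319.3 268.4] bottomface z 0.0034
100 knob [318.7 139.6] hinge [318.9 248.6] topback [319.3 273.9] bottomface z 0.0077
105 knob [318.7 152.2] hinge [318.9 257.4] topback [319.4 279.5] bottomface z 0.0131
110 knob [318.6 164.6] hinge [318.9 266.3] topback [319.4 285.1] bottomface z 0.0196
```

View pics/w9.png

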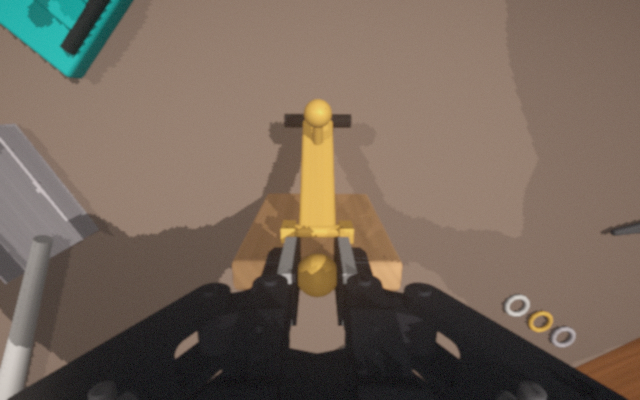

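The knob at wrist row 112 means the mirror is at about 89°, so it has pivoted upright onto its bottom face. I'll continue over the back edge.

Run:
```python
from h import *
p0=status.observe()["eef_pos"]; r=.1603; a0=np.radians(93.6)
kx=.035-(.068*np.cos(.7)-.03*np.sin(.7));kz=.023+(.03*np.cos(.7)+.068*np.sin(.7))
c=0
for da in (3,6,9,12,14.5,17):
    a=a0+np.radians(da)
    p=p0-mx*r*(np.cos(a0)-np.cos(a))+Z*(r*(np.sin(a)-np.sin(a0))-.0004+c)
    robot.move_l(list(p),vel=.05); f=F(3)
    print(da,round(status.observe()["t"],2),np.round(p,4),"mx",round(f@mx,2),"z",round(f[2],2))
    if f[2]>6: c+=.0006
    if f[2]<-3: c-=.0006
    if f[2]>20: print("stop");break
s=status.observe();d=get_image("wrist");pose=(s["eef_pos"],s["tool_rot"]);b=s["eef_pos"]-.0055*Z
cv2.imwrite("pics/w10.png",d["frame"][:,:,::-1])
for x in (95,100,105,110): print(x,np.round(proj(d,mpt(kx,kz,np.radians(x),b),pose),1))
d=get_image("side");cv2.imwrite("pics/s10.png",cv2.resize(d["frame"][205:310,350:450,::-1],None,fx=5.5,fy=5.5,interpolation=cv2.INTER_CUBIC))
```

```text
3 21.86 [ 0.6218 -0.2116  0.1642] mx -0.76 z 2.74
6 22.2 [ 0.6149 -0.2071  0.163 ] mx -0.92 z 4.98
9 22.54 [ 0.608  -0.2025  0.1614] mx -1.29 z 6.6
12 22.88 [ 0.6013 -0.198   0.16  ] mx -0.73 z 0.38
14.5 23.2 [ 0.5957 -0.1943  0.158 ] mx -0.11 z -1.18
17 23.52 [ 0.5902 -0.1907  0.1556] mx 0.96 z -1.67
95 [318.8 126.9]
100 [318.7 139.5]
105 [318.7 152. ]
110 [318.6 164.5]
```

View pics/w10.png

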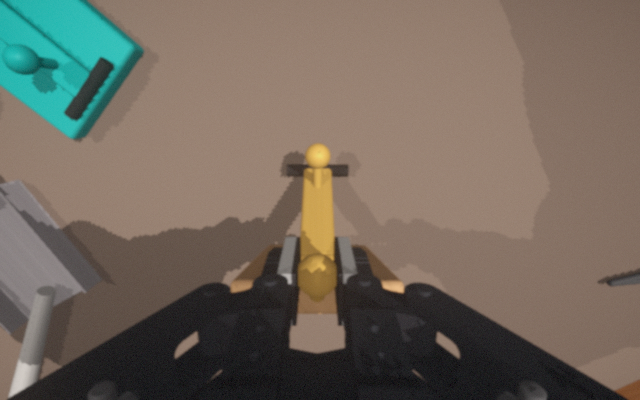

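View pics/s10.png

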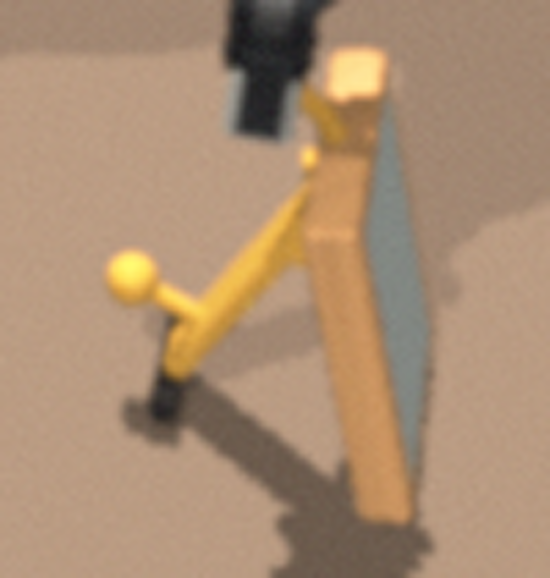

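The mirror now leans back about 16–17°, with the foot just above the bench. I'll ease it down until the foot takes load.

Run:
```python
from h import *
p0=status.observe()["eef_pos"]; r=.1603; a0=np.radians(93.6+17)
for da in (1,2,3,3.7,4.4,5):
    a=a0+np.radians(da)
    p=p0-mx*r*(np.cos(a0)-np.cos(a))+Z*(r*(np.sin(a)-np.sin(a0))-.0001*da)
    robot.move_l(list(p),vel=.03); f=F(4)
    print(da,round(status.observe()["t"],2),np.round(p,4),"mx",round(f@mx,2),"z",round(f[2],2))
    if f[2]>2.5: break
d=get_image("wrist");cv2.imwrite("pics/w11.png",d["frame"][:,:,::-1])
d=get_image("side");cv2.imwrite("pics/s11.png",cv2.resize(d["frame"][205:310,350:450,::-1],None,fx=5.5,fy=5.5,interpolation=cv2.INTER_CUBIC))
```

```text
1 23.9 [ 0.5882 -0.1894  0.1546] mx -0.68 z 0.71
2 24.18 [ 0.586  -0.188   0.1534] mx -1.46 z 2.66
```

View pics/s11.png

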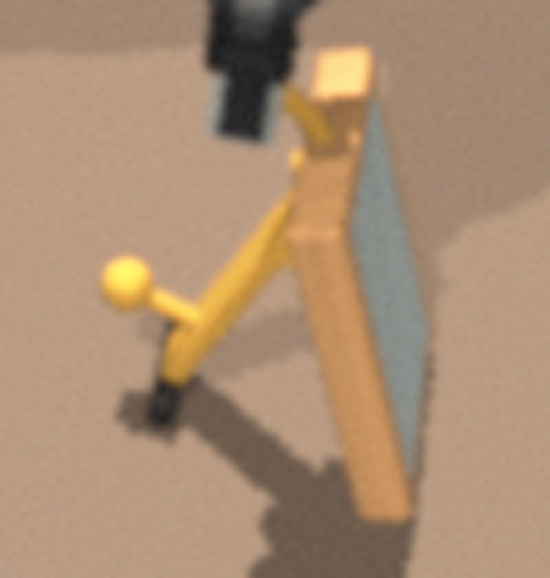

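View pics/w11.png

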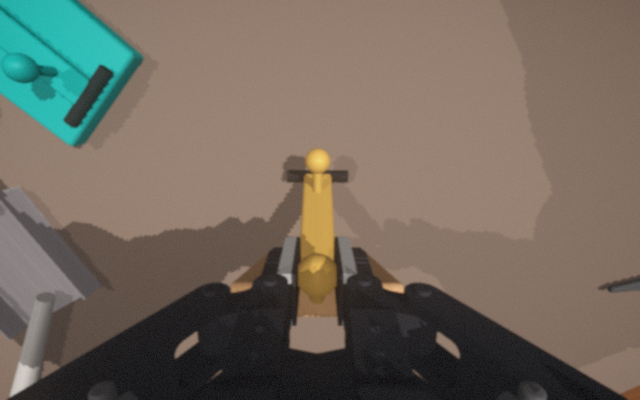

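Run:
```python
from h import *
kx=.035-(.068*np.cos(.7)-.03*np.sin(.7));kz=.023+(.03*np.cos(.7)+.068*np.sin(.7))
p0=status.observe()["eef_pos"]
for i in range(1,6):
    p=p0-mx*.0015*i-Z*.0003*i
    robot.move_l(list(p),vel=.03); f=F(4)
    print(i,round(status.observe()["t"],2),"mx",round(f@mx,2),"z",round(f[2],2))
    if f@mx>1.5 or f[2]>7: break
s=status.observe();d=get_image("wrist");cv2.imwrite("pics/w12.png",d["frame"][:,:,::-1]);pose=(s["eef_pos"],s["tool_rot"]);b=s["eef_pos"]-.0055*Z
for x in (105,107,110,112): print(x,np.round(proj(d,mpt(kx,kz,np.radians(x),b),pose),1))
g=d["frame"][130:200,270:370,::-1]
e=get_image("side")["frame"][205:310,350:450,::-1]
cv2.imwrite("pics/c12.png",np.hstack([cv2.resize(g,(400,280),interpolation=cv2.INTER_CUBIC),cv2.resize(e[-70:,:],(400,280),interpolation=cv2.INTER_CUBIC)]))
```

```text
1 24.57 mx -0.07 z -0.8
2 24.85 mx 0.7 z -2.91
3 25.13 mx 0.56 z -2.73
4 25.42 mx 0.23 z -2.52
5 25.7 mx 0.98 z -0.44
105 [318.6 152. ]
107 [318.6 156.9]
110 [318.6 164.4]
112 [318.5 169.4]
```

View pics/c12.png

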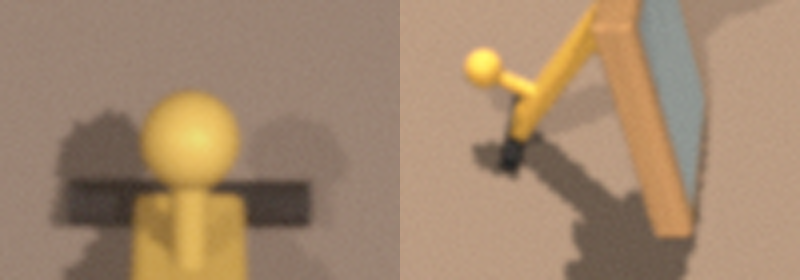

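The lean is now 20° (knob row 164, matching the 110° prediction of 164.4). I'll settle the last fraction of a millimetre, then release.

Run:
```python
from h import *
p0=status.observe()["eef_pos"]
for i in range(0,6):
    p=p0-Z*.0003*i
    if i: robot.move_l(list(p),vel=.02)
    robot.pause(.05); f=F(4)
    print(i,round(status.observe()["t"],2),"mx",round(f@mx,2),"z",round(f[2],2),round(p[2],4))
    if f[2]>1: break
e1=get_image("side")["frame"][205:310,350:450,::-1]
jaws.move_gripper(0.45)
robot.pause(.1)
e2=get_image("side")["frame"][205:310,350:450,::-1]
print(status.observe()["t"],status.observe()["grip_width"])
cv2.imwrite("pics/c13.png",np.hstack([cv2.resize(x,(400,420),interpolation=cv2.INTER_CUBIC) for x in (e1,e2)]))
```

```text
0 25.88 mx 1.22 z -0.19 0.1521
1 26.22 mx 1.12 z 3.51 0.1518
26.7667 0.4491091052334217
```

View pics/c13.png

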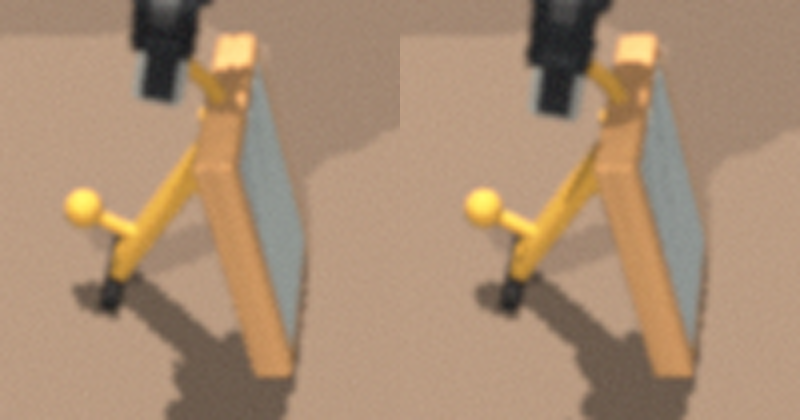

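It stands unmoved with the jaws opened. I'll retreat straight up and check it from clear.

Run:
```python
from h import *
p=status.observe()["eef_pos"]
robot.move_l(list(p+.07*Z),vel=.1)
robot.move_l(list(p+.11*Z-.09*mx),vel=.15)
robot.pause(.5)
s=status.observe();print(s["t"],s["force"])
for n in("wrist","side","top"):
    d=get_image(n);cv2.imwrite(f"pics/{n}14.png",d["frame"][:,:,::-1])
```

```text
28.925 [ 0.4858718  -0.57935933 -0.33498068]
```

View pics/side14.png

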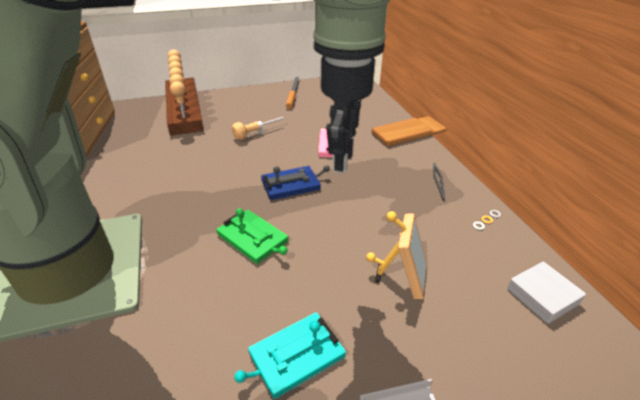

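View pics/wrist14.png

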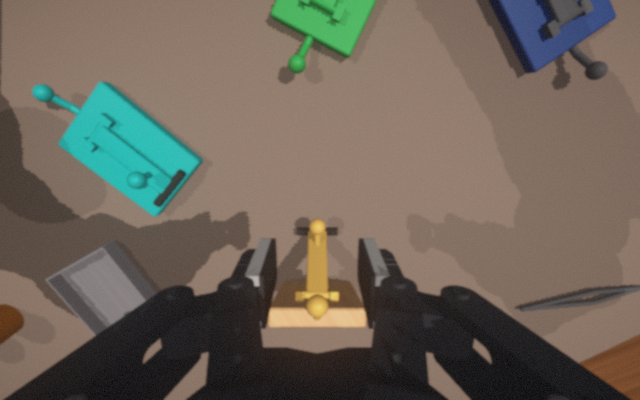

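The mirror stands on its leg, with its ball at side (391,217), knob at (371,257) and foot at (377,279). The board at (290,182) and the look-alikes are where they were. I'm handing the job in.

Run:
```python
from h import *
d=get_image("side");s=status.observe();w=get_image("wrist");pose=(s["eef_pos"],s["tool_rot"])
print("ball",triw(pose,(317,307),d,(391,216.5),w),"knob",triw(pose,(318,228),d,(371,257),w),s["t"])
print(order.hand_in())
```

```text
ball [ 0.57879502 -0.18494708  0.14866742] knob [ 0.55825725 -0.16990992  0.04012699] 29.125
the job is handed in; nothing more can be done
None
```

The oak mirror is standing on the bench, leaning back on its unfolded leg, and I handed the job in at about 29 s of the 45 s allowed. No verdict was reported.

**What I did**
- I pulled the leg by its knob to its stop. The last part of the pull lifted the mirror about 3 mm while I held the knob, so I set it back on the bench before letting go.
- I then gripped the top ball, raised the mirror and lowered it to the bench. From there I tipped it back over its bottom edge until the foot carried the load, and only then opened the jaws.

**Last checks**
- **Leg:** after I released the knob it measured about 0.70 rad, with the knob within about 1 px of the prediction in both views.
- **Standing mirror:** the lean was about 20° just before release, and the mirror did not move when the jaws opened. After the arm withdrew, the ball measured 149 mm up, against the 150 mm given.
- **Surroundings:** the blue board and the green and turquoise look-alikes looked unmoved, and the gripper was clear. The pink one was mostly hidden behind the gripper in the last picture, but the arm never went near it.

**What disagreed**
- Setting the mirror down after opening the leg gave a brief reading of about 5 N at the knob. It may have closed the leg by up to 0.02 rad, although the picture measurement shows no such loss.
- One side picture seemed to show the bottom edge sliding during the tip. The wrist picture showed it was pivoting as intended.
- The wrist force read 14 N once during the lift, well under the limit.

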